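# Drive a spent filter cartridge out of its housing with a drift

## Robot

A 7-joint arm with a two-finger parallel gripper is mounted at the origin on a cart in front of the work surface, level with it; the furniture and walls round the work are solid. World frame = base frame: x ahead of the robot, y to its left, z up, the work surface at z = 0. Lengths are in m, angles in rad, forces in N, time in s.
With the tool pointing down it reaches from about 0.4 to 0.875 m from the base axis. Payload 6.5 kg.
Tool frame: the origin (TCP) lies on the centre line of the jaws, within the pads' length; the fingertips stand 22 mm ahead of it and the grasp point (between the pads) lies 3 mm ahead of it; z points along the fingers, y is the direction in which the jaws open and shut (so a half turn about z gives the same grasp; the last joint's range is limited). The gripper opens to 85 mm and grips with 20 to 120 N. Pads are 22 mm wide; open, the fingers measure 114 mm over their backs; the gripper's body (76 mm by 85 mm) begins 54 mm behind the grasp point. The pads swing forward as they close: fully open they stand 13 mm farther back than shut.
Start: joints at [-1.169, 0.536, -0.004, 1.538, 0.003, 1.067, -0.071], TCP at [0.293, 0.58, 0.253] pointing down, gripper open.
Joint ranges: [-2.7, 2.7], [-0.37, 2.16], [-1.27, 1.26], [0.24, 2.4], [-1.31, 4.45], [0.19, 1.91], [-2.76, 2.76]. Speed limits (rad/s): [2.39, 2.39, 3.14, 3.14, 3.14, 3.14, 3.14].

## Interface

Orientations are given as a 3x3 rotation matrix whose columns are the frame's x, y, z axes.
In Python, from rig import * gives the robot as it stands.
- The arm moves only by the tool carry_out, never from a script. Its argument "series" is a list that holds one entry, the list of rows, each a list of 6 numbers: the shift along the tool's x, y, z in units of 0.1 m (1.0 is 0.1 m), then the turn, a rotation vector about the tool's x, y, z in units of 180 degrees (1.0 is 180 degrees). In form: [[[x, y, z, rx, ry, rz], ...]]. A call has 1 to 12 rows; each row is the pose to reach, as a shift and turn from the pose measured when the call began, along the tool's axes at that moment, turning the shorter way round; what a row does not reach only later rows make up. A row lasts 1/8 s, in which the tool goes at most 62.5 mm and 10.7 degrees, less where a joint would pass 70% of its speed; a pose out of reach is approached as far as the arm can. A call with a number of a shift or a turn outside -1 to 1 is refused whole. A call with a gripper value outside its range is refused whole. "grip" is the closure, from -1 (fully open) to 1 (shut), set as the call begins (left out, the last holds). The fingers move at their own pace and stop on an object; the grip force is fixed at half the most. Time passes only in rows, so rows that repeat a pose let the fingers close. It gives the time, the measured TCP pose, the force and the opening at its end, in the units of the state.
- read_state(): the state, without advancing time (a new reading comes with each control period).
- snapshot(name): name is "side" or "top"; returns (picture, depth): 384x512x3 uint8, red, green, blue; 384x512 float32, m along the optical axis (not along the pixel's ray), 0 where there is no reading.
- get_calibration(name): a dict with "mtx" (3x3 intrinsics, pixels), "rvec" (rotation vector, rad) and "tvec" (3), from world to camera coordinates, as OpenCV has them. Camera axes: x right, y down, z forward; pixel columns grow to the right and rows downward; lengths in m; the calibration is good to about 2 mm. A picture is of the moment at which its call begins. get_calibration takes no time and is no camera call.
- job_done(): hands the job in, once; it reports no verdict.
The state is a dict: "time_s": time; "joint_pos": joint angles; "joint_velocities": joint speeds; "effort": joint torques, N m; "ee_pos": TCP position; "tcp_rot": TCP orientation; "force": force on the tool from outside, world axes, zero at the start; "torque": the same for the moment, N m; "width": opening from 0.0 (shut) to 1.0 (fully open).
Only numpy, scipy, OpenCV 4.12 (cv2) and the standard library are available. Lean on these libraries where they do the work, as an engineer would, in place of code of your own. Each camera call takes 0.05 s, during which the arm holds its last target.

## Task

A spent filter cartridge is stuck in the bore of its housing. Pull the drift out of its pocket by the shaft, lay it flat on the bench and let go, then take it by its handle and push the cartridge right through the bore with the drift's shaft, from the end away from the catch tray, so that the cartridge drops into the tray and lies there. Finally draw the drift out and lay it flat on the bench; leave the other things where they are.

Things in the scene. Friction and masses are not known exactly. Their poses are not given: they have to be found in the camera images.
- housing: Fixed cartridge housing: grey block, 95 mm along its x, 66 mm wide, 8 to 92 mm above the bench (steel cap on top to 100 mm), on a foot plate 8 mm thick, 86 mm wide, x = -50 to 185 mm. Origin on the bench under the block's middle; x along the bore from entry to exit, z up. A round bore, 30 mm wide, runs right through along x, axis 50 mm above the bench. Beyond the exit (x = +47.5 mm) a steel tray.
- bore_entry (a point): Centre of the bore's open entry end (housing x = -47.5 mm), 50 mm above the bench, on the face away from the tray; x points into the bore, towards the tray. The exit is 95 mm further in.
- tray_floor (a point): Middle of the catch tray's floor, 8 mm above the bench; axes as the housing. The tray is 64 mm wide inside and reaches 59 mm either way along x, from the block's exit face to the end wall; side walls 44 mm, end wall 54 mm above the bench.
- cartridge: Loose white plastic cylinder, 28 mm diameter, 70 mm long, 60 g; origin at its centre, x along its axis. It starts in the bore, front end 4 to 10 mm short of the exit, rear end 15 to 21 mm inside the entry. A spring plunger in the bore's roof near the exit grips it: it takes about 10 to 17 N to push, until its rear end is about 80 mm inside; at 95 mm it is out and falls into the tray.
- pocket: Fixed pocket that stores the drift: a grey covered box 100 x 54 x 49 mm, open only at its +x end. Origin on the bench under its centre; x points out of the mouth. The inner floor is 6 mm above the bench, the cavity 38 mm wide and 37 mm high.
- pocket_mouth (a point): Middle of the pocket's open end, 21 mm above the bench; x points out of the mouth.
- drift_handle (a point): Centre of the handle of the drift: bare metal square handle with dark bands, 75 mm long, 30 x 30 mm across, flats square to y and z. x points along the axis to the nose: handle from -37.5 to +37.5 mm, round steel shaft (18 mm diameter, 110 mm long) from +37.5 to +147.5 mm. The shaft passes the bore; the handle does not. On the bench it lies flat on its handle, axis 15 mm up.
- drift_nose (a point): Centre of the flat end of the drift's shaft, 147.5 mm ahead of the handle's centre; same axes. At the start 94 to 100 mm of the shaft stand out of the pocket, level, axis 21 mm above the bench.
- drift: The drift as a whole, loose, 200 g; origin under the middle of the handle, 15 mm below its centre. It balances about 20 mm ahead of the handle's centre. At the start its whole handle is inside the pocket, front shoulder 10 to 16 mm behind the mouth.
- beaker: Bystander: small glass beaker, 52 mm wide, 61 mm high, standing; origin under its centre. Leave it alone.
- marker: Bystander: lying marker pen 130 mm long along its y, 14 mm thick. Leave it alone.
- lying_tube: Bystander: lying screw-cap sample tube about 81 mm long. Leave it alone.
- pen: Bystander: lying pen 145 mm long along its y. Leave it alone.
- forceps: Bystander: lying steel forceps 138 mm long along their y. Leave them alone.

How it is judged:
By the outcome, as a careful person would: the job done as asked, in the order asked, and still so for the second after the job is handed in, with the robot touching nothing.
It also fails if it takes over 72 s, if anything falls off the work surface, if the arm or the gripper's body presses on something with over 40 N, if the wrist force passes 120 N, or if a joint passes its speed limit or range.

## Working session

There is one attempt and no reset: what is moved stays moved. The work goes in short steps, Python scripts to look and compute and a tool call to move; the robot and the scene stay as the last step left them, time stands still between calls to the robot, and variables do not carry over. Pictures are saved under pics/ and viewed, and the job is handed in when it is done.

Besides the shell and the picture viewer there is one more tool, called after "Emit:" in YAML: its name, and indented under it one key for each argument. carry_out: Moves the arm, as the interface text tells. Its arguments: {"type":"object","properties":{"series":{"type":"array","items":{"type":"array","items":{"type":"array","items":{"type":"number"}}}},"grip":{"type":"number"}},"required":["series"]}

```bash
mkdir -p pics; ls; cat > h.py <<'E'
import numpy as np, cv2
from rig import *
def cal(n):
    c=get_calibration(n); R=cv2.Rodrigues(np.array(c["rvec"],float))[0]; return np.array(c["mtx"],float),R,np.array(c["tvec"],float).ravel()
def cloud(n,d):
    K,R,t=cal(n); v,u=np.mgrid[0:d.shape[0],0:d.shape[1]]
    P=np.stack([(u-K[0,2])/K[0,0]*d,(v-K[1,2])/K[1,1]*d,d],-1)
    return (P-t)@R
def ray(n,u,v,z):
    K,R,t=cal(n); o=-R.T@t; r=R.T@np.array([(u-K[0,2])/K[0,0],(v-K[1,2])/K[1,1],1]); return o+r*(z-o[2])/r[2]
def snap(n,f):
    p,d=snapshot(n); np.savez('pics/'+f+'.npz',p=p,d=d); cv2.imwrite('pics/'+f+'.png',p[:,:,::-1]); return p,d
E
python3 - <<'E'
from h import *
s=read_state(); print({k:np.round(v,3) for k,v in s.items()})
for n in("top","side"):
    snap(n,n+"0"); K,R,t=cal(n); print(n,K,-R.T@t,R)
E
```

```text
pics
{'time_s': np.float64(0.0), 'joint_pos': array([-1.169,  0.537, -0.004,  1.539,  0.003,  1.067, -0.071]), 'joint_velocities': array([ 0.001, -0.   , -0.   ,  0.   , -0.   , -0.   ,  0.001]), 'effort': array([ 1.0000e-03, -5.8341e+01,  1.0490e+00, -2.5910e+01,  1.2000e-02,
        1.0000e-02,  0.0000e+00]), 'ee_pos': array([0.293, 0.58 , 0.252]), 'tcp_rot': array([[-0.893,  0.451, -0.001],
       [ 0.451,  0.893, -0.002],
       [-0.   , -0.002, -1.   ]]), 'force': array([0.356, 0.091, 0.207]), 'torque': array([-0.006, -0.024,  0.022]), 'width': np.float64(0.997)}
top [[358.65251439   0.         254.56900516]
 [  0.         358.65251439 194.44540229]
 [  0.           0.           1.        ]] [ 0.35357883 -0.11513686  0.8941128 ] [[ 0.01410624 -0.99969725  0.02015976]
 [-0.98250362 -0.01760257 -0.18540979]
 [ 0.18570852 -0.0171916  -0.98245448]]
side [[488.29525771   0.         261.93336403]
 [  0.         488.29525771 191.44380638]
 [  0.           0.           1.        ]] [-0.26193987 -0.27067194  0.96618516] [[ 0.18221027 -0.98306399  0.01961141]
 [-0.73827569 -0.14995792 -0.65761815]
 [ 0.64942161  0.10534615 -0.75309612]]
```

View pics/top0.png

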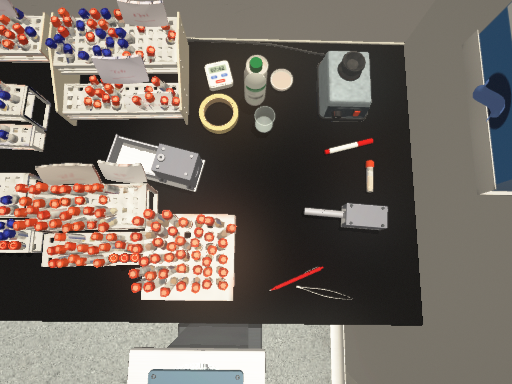

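View pics/side0.png

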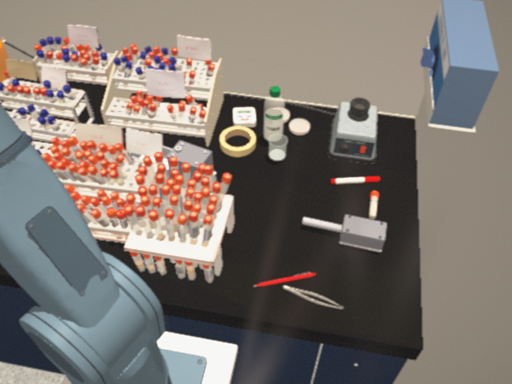

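```bash
python3 - <<'E'
from h import *
for n,b in(("top",[(100,125,215,200),(285,190,405,240),(240,60,420,310)]),("side",[(290,205,400,260),(150,130,240,180)])):
    z=np.load(f'pics/{n}0.npz');
    for i,(x0,y0,x1,y1) in enumerate(b):
        im=z['p'][y0:y1,x0:x1,::-1]; k=min(800//im.shape[1],600//im.shape[0]); cv2.imwrite(f'pics/c_{n}{i}.png',cv2.resize(im,None,fx=k,fy=k,interpolation=cv2.INTER_NEAREST)); print(n,i,k)
    P=cloud(n,z['d'])
    if n=="top":
        print('max z right region',P[100:320,100:400,2].max())
        for (u,v) in [(180,160),(340,211),(310,211),(325,211),(365,216),(264,120),(348,146),(369,177),(300,278),(325,293),(190,240),(140,180),(60,250),(127,160),(260,200),(120,170),(165,220),(185,260)]: print(u,v,P[v,u].round(3))
E
```

```text
top 0 6
top 1 6
top 2 2
max z right region 0.8941128027075107
180 160 [0.584 0.045 0.089]
340 211 [ 0.48  -0.34   0.029]
310 211 [ 0.479 -0.267  0.026]
325 211 [ 0.479 -0.303  0.029]
365 216 [ 0.466 -0.394  0.049]
264 120 [ 0.722 -0.153  0.003]
348 146 [ 0.653 -0.371  0.009]
369 177 [ 0.57  -0.42   0.016]
300 278 [ 0.318 -0.243  0.007]
325 293 [ 0.283 -0.305 -0.001]
190 240 [0.4   0.011 0.1  ]
140 180 [0.526 0.121 0.128]
60 250 [0.373 0.287 0.108]
127 160 [0.604 0.195 0.008]
260 200 [ 0.509 -0.145 -0.001]
120 170 [0.538 0.153 0.164]
165 220 [ 0.354 -0.115  0.894]
185 260 [0.356 0.016 0.122]
side 0 7
side 1 8
```

View pics/c_top0.png

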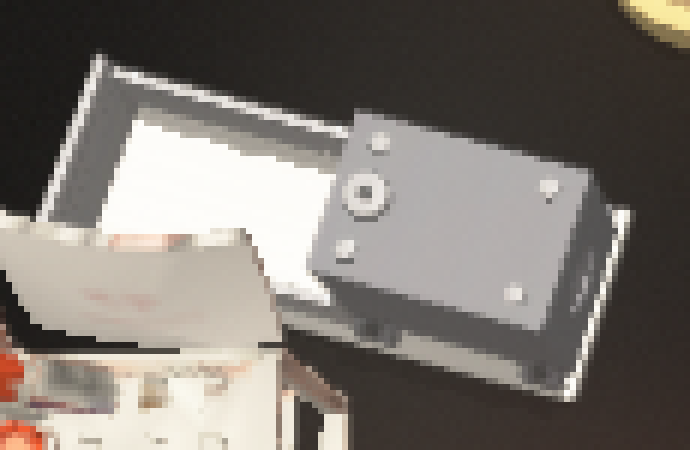

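View pics/c_top1.png

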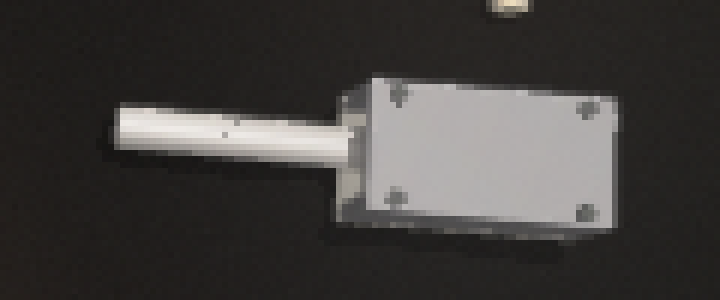

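View pics/c_side1.png

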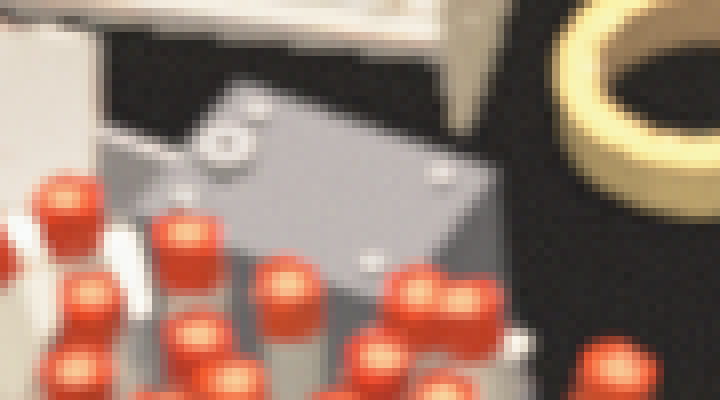

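View pics/c_side0.png

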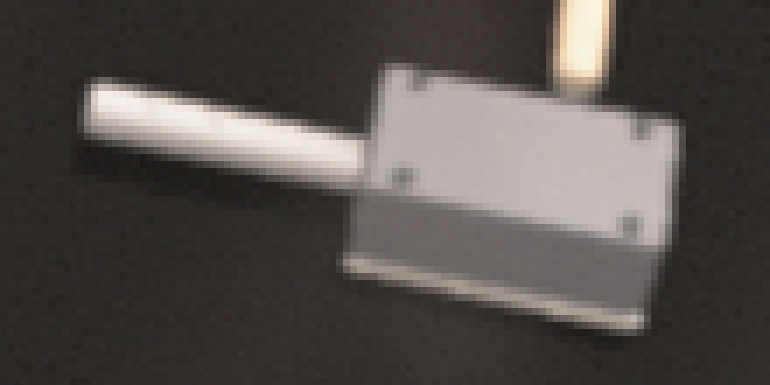

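```bash
python3 - <<'E'
from h import *
z=np.load('pics/top0.npz'); P=cloud("top",z['d']); p=z['p'].astype(int)
v,u=np.mgrid[0:384,0:512]
def top(n,box,zlo,zhi,Z):
    x0,y0,x1,y1=box
    m=(u>=x0)&(u<x1)&(v>=y0)&(v<y1)&(P[...,2]>zlo)&(P[...,2]<zhi)&(z['d']>0)
    if 1:
        m=cv2.morphologyEx(m.astype(np.uint8),cv2.MORPH_CLOSE,np.ones((3,3)))
        c=max(cv2.findContours(m,cv2.RETR_EXTERNAL,cv2.CHAIN_APPROX_NONE)[0],key=cv2.contourArea)
        mm=np.zeros_like(m);cv2.drawContours(mm,[c],-1,1,-1);m=mm>0
    print(n,m.sum(),'zmed',np.median(P[m][:,2]))
    pts=np.array([ray("top",a,b,Z)[:2] for a,b in c[:,0]],np.float32)
    r=cv2.minAreaRect(pts); print(r, cv2.boxPoints(r).round(4).tolist())
    return m
top('housing',(148,130,212,185),0.075,0.12,0.1)
top('pocket',(335,195,400,240),0.038,0.06,0.049)
m=top('shaft',(298,200,342,225),0.015,0.037,0.03)
print('foot corners',ray("top",100+629/6,125+208/6,.008),ray("top",100+573/6,125+400/6,.008))
print('traycorner', ray("top",100+98/6,125+60/6,.054))
E
```

```text
housing 1225 zmed 0.09048848389797676
((0.5759705901145935, 0.05415284261107445), (0.096687912940979, 0.06788977980613708), 75.84932708740234) [[0.5311999917030334, 0.015599999576807022], [0.597100019454956, -0.0010000000474974513], [0.6207000017166138, 0.09269999712705612], [0.5548999905586243, 0.10930000245571136]]
pocket 957 zmed 0.048069078333203105
((0.46722468733787537, -0.3964111804962158), (0.1016138568520546, 0.054762233048677444), 86.17827606201172) [[0.43650001287460327, -0.44530001282691956], [0.4912000000476837, -0.4489000141620636], [0.49790000915527344, -0.3474999964237213], [0.4433000087738037, -0.34389999508857727]]
shaft 275 zmed 0.027135935617022624
((0.47543811798095703, -0.29652610421180725), (0.09140034765005112, 0.017647597938776016), 85.73567962646484) [[0.46320000290870667, -0.34139999747276306], [0.48080000281333923, -0.34279999136924744], [0.4875999987125397, -0.2515999972820282], [0.4699999988079071, -0.25029999017715454]]
foot corners [ 0.60919366 -0.00232236  0.008     ] [0.52551694 0.01772714 0.008     ]
traycorner [0.65400594 0.20973803 0.054     ]
```

```bash
cat >> h.py <<'E'
from scipy.spatial.transform import Rotation as Ro
def plan(pos,yaw):
    s=read_state(); R=np.array(s["tcp_rot"]); p=np.array(s["ee_pos"])
    y=np.radians(yaw); x=np.array([np.cos(y),np.sin(y),0]); z=np.array([0,0,-1.]); T=np.stack([x,np.cross(z,x),z],1)
    d=R.T@(np.array(pos)-p)/.1; w=Ro.from_matrix(R.T@T).as_rotvec()/np.pi
    print('t',round(float(s["time_s"]),2),'pos',p.round(4),'yaw',np.degrees(np.arctan2(R[1,0],R[0,0])).round(2),'F',np.round(s["force"],1),'w',round(float(s["width"]),3))
    f=min(1,1/np.abs(d).max()); print('full',d.round(3),w.round(4),'frac',round(f,3),(d*f).round(3))
if __name__=="__main__":
    import sys; a=list(map(float,sys.argv[1:])); plan(a[:3],a[3])
E
python3 h.py .477 -.317 .25 86
```

```text
t 0.1 pos [0.2929 0.5797 0.2525] yaw 153.2 F [-0.3 -0.3  0.1] w 0.999
full [-5.687 -7.174  0.036] [-4.000e-04  3.000e-04  3.733e-01] frac 0.139 [-0.793 -1.     0.005]
```

Emit:
carry_out:
  series:
    - [[-0.4, -0.5, 0, 0, 0, 0.05], [-0.79, -1, 0, 0, 0, 0.1], [-0.79, -1, 0, 0, 0, 0.1]]

```text
time_s: 0.48
ee_pos: [0.3201, 0.4493, 0.2521]
tcp_rot: [[-0.704, 0.71, -0.001], [0.71, 0.704, -0.006], [-0.003, -0.005, -1.0]]
force: [-0.1, 1.2, 0.2]
width: 0.999
```

```bash
python3 h.py .477 -.317 .25 86
```

```text
t 0.47 pos [0.3201 0.4493 0.2521] yaw 134.77 F [-0.1  1.2  0.2] w 0.999
full [-6.545 -4.283  0.063] [-0.0009  0.0016  0.271 ] frac 0.153 [-1.    -0.654  0.01 ]
```

Emit:
carry_out:
  series:
    - [[-0.3, -0.2, 0, 0, 0, 0.055], [-0.6, -0.4, 0, 0, 0, 0.11], [-0.8, -0.53, 0, 0, 0, 0.165], [-1, -0.65, 0, 0, 0, 0.22], [-1, -0.65, 0, 0, 0, 0.27], [-1, -0.65, 0, 0, 0, 0.271]]

```text
time_s: 1.23
ee_pos: [0.3443, 0.3333, 0.2528]
tcp_rot: [[0.067, 0.998, -0.001], [0.998, -0.067, -0.005], [-0.005, -0.0, -1.0]]
force: [0.4, 0.2, 0.9]
width: 1.002
```

```bash
python3 h.py .477 -.317 .25 86
```

```text
t 1.23 pos [0.3443 0.3333 0.2528] yaw 86.15 F [0.4 0.2 0.9] w 1.002
full [-6.399  1.761  0.062] [-0.0001  0.0017  0.0008] frac 0.156 [-1.     0.275  0.01 ]
```

Emit:
carry_out:
  series:
    - [[-0.55, 0.2, 0, 0, 0, 0], [-1, 0.4, 0, 0, 0, 0]]

```text
time_s: 1.48
ee_pos: [0.3777, 0.2303, 0.2533]
tcp_rot: [[0.061, 0.998, -0.0], [0.998, -0.061, -0.006], [-0.006, -0.0, -1.0]]
force: [0.9, 0.3, -0.8]
width: 1.001
```

Emit:
carry_out:
  series:
    - [[-0.55, 0.2, 0, 0, 0, 0], [-1, 0.4, 0, 0, 0, 0]]

```text
time_s: 1.72
ee_pos: [0.412, 0.1269, 0.254]
tcp_rot: [[0.056, 0.998, 0.0], [0.998, -0.056, -0.005], [-0.005, 0.0, -1.0]]
force: [1.1, 0.4, -0.0]
width: 0.999
```

Emit:
carry_out:
  series:
    - [[-0.55, 0.2, 0, 0, 0, 0], [-1, 0.4, 0, 0, 0, 0]]

```text
time_s: 1.98
ee_pos: [0.4472, 0.0234, 0.2548]
tcp_rot: [[0.051, 0.999, 0.001], [0.999, -0.051, -0.005], [-0.005, 0.001, -1.0]]
force: [0.8, 0.6, 0.2]
width: 1.0
```

Emit:
carry_out:
  series:
    - [[-0.55, 0.1, 0, 0, 0, 0], [-1, 0.2, 0, 0, 0, 0]]

```text
time_s: 2.22
ee_pos: [0.4628, -0.0791, 0.2555]
tcp_rot: [[0.046, 0.999, 0.001], [0.999, -0.046, -0.006], [-0.006, 0.002, -1.0]]
force: [0.5, 0.2, -1.0]
width: 0.998
```

Emit:
carry_out:
  series:
    - [[-0.55, 0.1, 0, 0, 0, 0], [-1, 0.2, 0, 0, 0, 0], [-1, 0.2, 0, 0, 0, 0]]

```text
time_s: 2.6
ee_pos: [0.4785, -0.1834, 0.2562]
tcp_rot: [[0.047, 0.999, 0.002], [0.999, -0.047, -0.008], [-0.008, 0.002, -1.0]]
force: [0.3, 0.6, 0.3]
width: 0.998
```

```bash
python3 h.py .477 -.317 .12 86
```

```text
t 2.6 pos [ 0.4785 -0.1834  0.2562] yaw 87.28 F [0.3 0.6 0.3] w 0.998
full [-1.325  0.045  1.373] [0.0008 0.0025 0.0071] frac 0.728 [-0.965  0.033  1.   ]
```

Emit:
carry_out:
  series:
    - [[-0.5, 0.02, 0.3, 0, 0.001, 0.003], [-0.9, 0.03, 0.7, 0, 0.002, 0.007], [-0.96, 0.03, 0.9, 0, 0.0025, 0.007], [-0.96, 0.03, 0.9, 0, 0.0025, 0.007]]

```text
time_s: 3.1
ee_pos: [0.4768, -0.2782, 0.1655]
tcp_rot: [[0.067, 0.998, -0.001], [0.998, -0.067, 0.002], [0.002, -0.001, -1.0]]
force: [-0.4, 0.3, 1.1]
width: 1.0
```

```bash
python3 h.py .477 -.317 .08 86; python3 - <<'E'
from h import *
snap('top','top1');snap('side','side1')
for n,b in(("top",(270,170,400,260)),("side",(270,180,400,270))):
    im=cv2.imread(f'pics/{n}1.png')[b[1]:b[3],b[0]:b[2]]; cv2.imwrite(f'pics/c1_{n}.png',cv2.resize(im,None,fx=6,fy=6))
E
```

```text
t 3.1 pos [ 0.4768 -0.2782  0.1655] yaw 86.18 F [-0.4  0.3  1.1] w 1.0
full [-0.388  0.029  0.854] [-0.0002 -0.0006  0.001 ] frac 1 [-0.388  0.029  0.854]
```

View pics/c1_side.png

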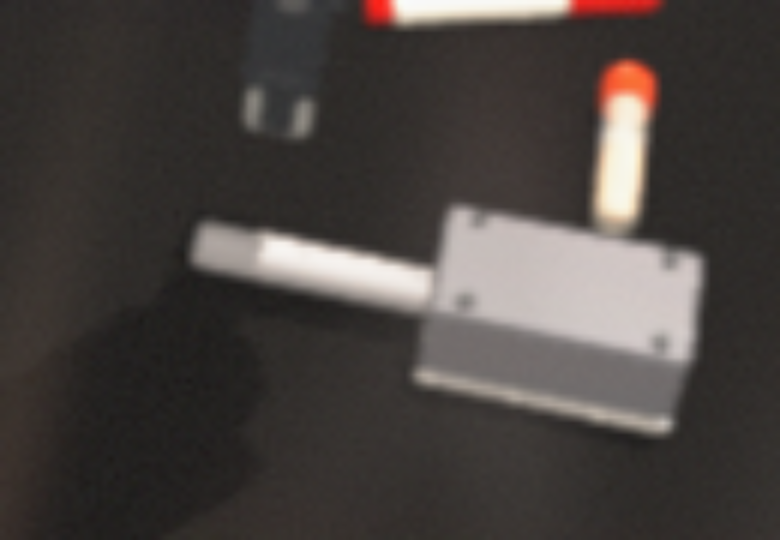

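View pics/c1_top.png

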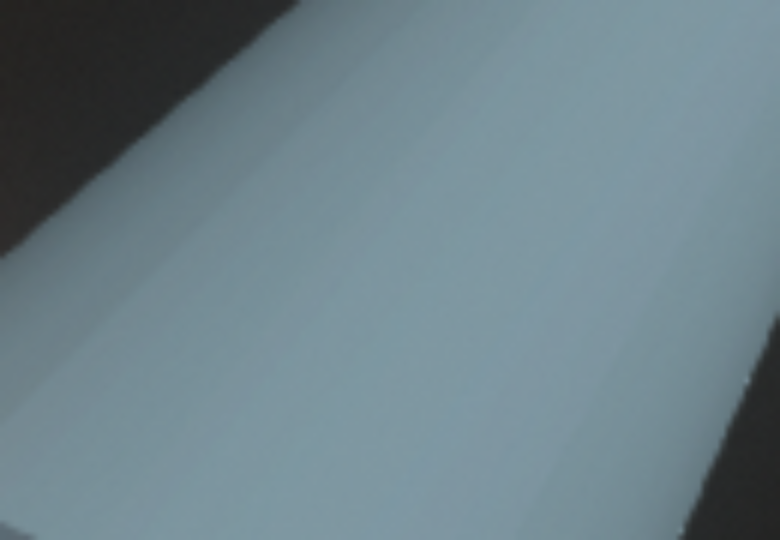

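The side view shows the shaft clear (crop 200–430, 225–310) and one finger above it; the top view is blocked by the arm. I'll cross-check the shaft's position from the side view.

```bash
python3 - <<'E'
from h import *
z=np.load('pics/side0.npz')['p'].astype(int)
m=(z.min(2)>110).astype(np.uint8); m[:,:296]=0;m[:,340:]=0;m[:212]=0;m[:,337:]=0;m[245:]=0
ys,xs=np.nonzero(m); 
for c in (305,312,320,330): 
    r=ys[xs==c]; print(c,r.min(),r.max(),ray("side",c,(r.min()+r.max())/2,.021).round(4))
print(xs.min())
E
python3 h.py .477 -.317 .08 86
```

```text
305 217 224 [ 0.4812 -0.2591  0.021 ]
312 218 225 [ 0.4816 -0.2763  0.021 ]
320 220 227 [ 0.4793 -0.2962  0.021 ]
330 222 229 [ 0.478  -0.3207  0.021 ]
302
t 3.2 pos [ 0.4782 -0.2783  0.1676] yaw 86.23 F [ 0.8  0.8 -0.8] w 1.002
full [-0.388  0.01   0.875] [ 0.001  -0.0003  0.0013] frac 1 [-0.388  0.01   0.875]
```

Emit:
carry_out:
  series:
    - [[-0.39, 0.01, 0.4, 0, 0, 0.001], [-0.39, 0.01, 0.88, 0, 0, 0.001], [-0.39, 0.01, 0.9, 0, 0, 0.001]]

```text
time_s: 3.58
ee_pos: [0.4763, -0.3147, 0.0761]
tcp_rot: [[0.067, 0.998, -0.0], [0.998, -0.067, 0.004], [0.004, -0.0, -1.0]]
force: [-0.1, 0.6, -0.6]
width: 1.002
```

```bash
python3 h.py .477 -.317 .03 86
```

```text
t 3.58 pos [ 0.4763 -0.3147  0.0761] yaw 86.18 F [-0.1  0.6 -0.6] w 1.002
full [-0.025  0.008  0.461] [-0.0002 -0.0013  0.001 ] frac 1 [-0.025  0.008  0.461]
```

Emit:
carry_out:
  series:
    - [[-0.02, 0.01, 0.2, 0, -0.001, 0], [-0.02, 0.01, 0.46, 0, -0.001, 0], [-0.02, 0.01, 0.46, 0, -0.001, 0], [-0.02, 0.01, 0.46, 0, -0.001, 0]]

```text
time_s: 4.08
ee_pos: [0.4782, -0.3167, 0.0315]
tcp_rot: [[0.066, 0.998, 0.001], [0.998, -0.066, -0.0], [0.0, 0.001, -1.0]]
force: [-1.3, 0.2, -0.6]
width: 1.001
```

Emit:
carry_out:
  grip: 1
  series:
    - [[0, 0, 0, 0, 0, 0], [0, 0, 0, 0, 0, 0], [0, 0, 0, 0, 0, 0], [0, 0, 0, 0, 0, 0], [0, 0, 0, 0, 0, 0], [0, 0, 0, 0, 0, 0], [0, 0, 0, 0, 0, 0], [0, 0, 0, 0, 0, 0]]

```text
time_s: 5.08
ee_pos: [0.4782, -0.3167, 0.0315]
tcp_rot: [[0.066, 0.998, 0.001], [0.998, -0.066, 0.0], [0.0, 0.001, -1.0]]
force: [-1.1, 0.5, 1.9]
width: 0.19
```

```bash
python3 h.py .477 -.317 .03 86
```

```text
t 5.08 pos [ 0.4782 -0.3167  0.0315] yaw 86.22 F [-1.1  0.5  1.9] w 0.19
full [-0.004 -0.011  0.015] [ 0.0004 -0.0001  0.0012] frac 1 [-0.004 -0.011  0.015]
```

Emit:
carry_out:
  series:
    - [[0, 0, -0.02, 0, 0, 0], [0.15, 0, -0.02, 0, 0, 0], [0.3, 0, -0.02, 0, 0, 0], [0.45, 0, -0.02, 0, 0, 0], [0.6, 0, -0.02, 0, 0, 0], [0.8, 0, -0.02, 0, 0, 0], [1, 0, -0.02, 0, 0, 0], [1, 0, -0.02, 0, 0, 0]]

```text
time_s: 6.08
ee_pos: [0.4851, -0.2141, 0.0333]
tcp_rot: [[0.063, 0.998, 0.001], [0.998, -0.063, 0.002], [0.002, 0.001, -1.0]]
force: [0.2, -0.9, -2.0]
width: 0.189
```

Emit:
carry_out:
  series:
    - [[0.15, 0, 0, 0, 0, 0], [0.3, 0, 0, 0, 0, 0], [0.5, 0, 0, 0, 0, 0], [0.5, 0, 0, 0, 0, 0]]

```text
time_s: 6.58
ee_pos: [0.4884, -0.1619, 0.0332]
tcp_rot: [[0.06, 0.998, 0.0], [0.998, -0.06, 0.003], [0.003, 0.0, -1.0]]
force: [0.7, 0.5, -2.3]
width: 0.181
```

```bash
python3 h.py .477 -.167 .025 86; python3 - <<'E'
from h import *
snap('top','top2');snap('side','side2')
im=cv2.imread('pics/side2.png')[180:280,220:400]; cv2.imwrite('pics/c2_side.png',cv2.resize(im,None,fx=4.4,fy=4.4))
E
```

```text
t 6.58 pos [ 0.4884 -0.1619  0.0332] yaw 86.58 F [ 0.7  0.5 -2.3] w 0.181
full [-0.058 -0.111  0.082] [ 0.     -0.001   0.0032] frac 1 [-0.058 -0.111  0.082]
```

View pics/c2_side.png

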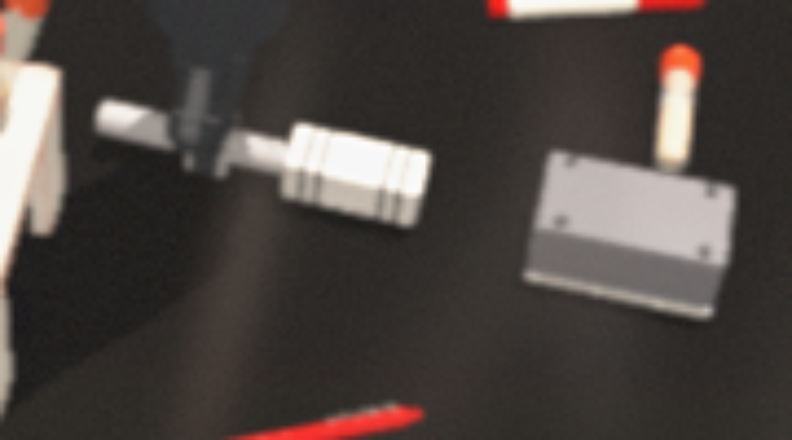

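View pics/top2.png

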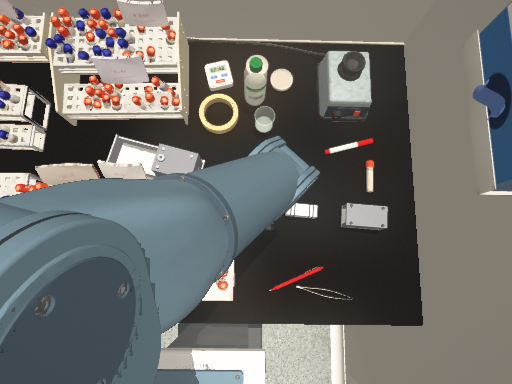

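Emit:
carry_out:
  series:
    - [[0, 0, 0.03, 0, 0, 0], [0, 0, 0.06, 0, 0, 0], [0, 0, 0.07, 0, 0, 0], [0, 0, 0.07, 0, 0, 0]]

```text
time_s: 7.18
ee_pos: [0.4881, -0.1648, 0.0264]
tcp_rot: [[0.063, 0.998, 0.001], [0.998, -0.063, 0.001], [0.001, 0.001, -1.0]]
force: [-1.6, -0.7, -1.7]
width: 0.181
```

```bash
python3 h.py .488 -.16 .0255 86; python3 - <<'E'
from h import *
z=np.load('pics/top0.npz'); P=cloud("top",z['d'])
Q=P[195:310,120:250].reshape(-1,3); Q=Q[(Q[:,2]>.03)&(Q[:,2]<.25)]
for lo in (.03,.06,.09): 
  q=Q[Q[:,2]>lo]; print(lo,q[:,0].max(),q[:,1].min(), q[:,2].max())
E
```

```text
t 7.17 pos [ 0.4881 -0.1648  0.0264] yaw 86.39 F [-1.6 -0.7 -1.7] w 0.181
full [ 0.048 -0.004  0.009] [ 0.0002 -0.0003  0.0022] frac 1 [ 0.048 -0.004  0.009]
0.03 0.5066477941682245 -0.09239710620640294 0.22035255013466776
0.06 0.49787195273686186 -0.09239710620640294 0.22035255013466776
0.09 0.49787195273686186 -0.09239710620640294 0.22035255013466776
```

```bash
python3 - <<'E'
from h import *
z=np.load('pics/top0.npz'); P=cloud("top",z['d']); P=P[z['d']>0]
for x in np.arange(.38,.64,.02):
  print('%.2f'%x,[int(1000*np.percentile(q[:,2],95)) if len(q:=P[(abs(P[:,0]-x)<.01)&(abs(P[:,1]-y)<.01)])>0 else -9 for y in np.arange(-.2,.2,.02)])
E
```

```text
0.38 [1, 1, 1, 1, 0, 1, 206, 208, 205, 207, 209, 210, 209, 210, 212, 214, 60, 107, 107, 110]
0.40 [0, 1, 1, 1, 1, 0, 205, 207, 209, 210, 210, 212, 209, 210, 213, 215, 100, 50, 107, 106]
0.42 [1, 1, 1, 1, 1, 206, 210, 175, 213, 210, 214, 213, 205, 207, 213, 216, 104, 104, 104, 166]
0.44 [1, 0, 1, 1, 1, 1, 100, 181, 214, 213, 214, 214, 212, 218, 219, 216, 105, 106, 106, 153]
0.46 [1, 1, 1, 1, 1, 0, 102, 101, 101, 100, 100, 101, 100, 98, 202, -9, 106, 106, 106, 154]
0.48 [0, 1, 0, 1, 1, 2, 1, 1, 0, 0, 1, 1, 1, 0, 0, 0, 105, 106, 106, 155]
0.50 [1, 1, 1, 1, 1, 0, 0, 0, 0, 1, 1, 0, 0, 1, 1, 1, 105, 106, 106, 150]
0.52 [1, 1, 1, 0, 0, 0, 0, 0, 1, 1, 0, 4, 1, 0, 0, 1, 134, 141, 145, 138]
0.54 [0, 1, 0, 1, 1, 1, 1, 1, 0, 0, 0, 91, 92, 90, 8, 169, 176, 177, 177, 175]
0.56 [1, 1, 1, 0, 1, 1, 1, 0, 1, 1, 1, 92, 93, 93, 92, 93, 172, 42, 174, 177]
0.58 [1, 1, 1, 1, 1, 1, 0, 0, 1, 0, 89, 92, 92, 92, 98, 99, 8, 8, 10, -9]
0.60 [2, 0, 0, 1, 0, 1, 1, 0, 1, 1, 89, 94, 92, 92, 98, 97, 7, 8, 9, 8]
0.62 [1, 1, 1, 0, 2, 1, 1, 0, 1, 0, 0, 1, 88, 91, 93, 92, 42, 8, 7, 7]
```

Emit:
carry_out:
  series:
    - [[0, 0, 0.01, 0, 0, 0], [0, 0, 0.015, 0, 0, 0]]

```text
time_s: 7.42
ee_pos: [0.4883, -0.1646, 0.0251]
tcp_rot: [[0.063, 0.998, 0.001], [0.998, -0.063, 0.001], [0.002, 0.001, -1.0]]
force: [-1.3, 2.1, 4.7]
width: 0.186
```

Emit:
carry_out:
  grip: -1
  series:
    - [[0, 0, 0, 0, 0, 0], [0, 0, 0, 0, 0, 0], [0, 0, 0, 0, 0, 0], [0, 0, 0, 0, 0, 0], [0, 0, 0, 0, 0, 0], [0, 0, 0, 0, 0, 0]]

```text
time_s: 8.18
ee_pos: [0.4883, -0.1645, 0.0251]
tcp_rot: [[0.063, 0.998, 0.001], [0.998, -0.063, 0.001], [0.002, 0.001, -1.0]]
force: [0.4, 0.1, -0.6]
width: 0.996
```

Emit:
carry_out:
  series:
    - [[0, 0, -0.3, 0, 0, 0], [-0.2, 0, -0.7, 0, 0, 0], [-0.3, 0, -1, 0, 0, 0], [-0.3, 0, -1, 0, 0, 0]]

```text
time_s: 8.68
ee_pos: [0.4875, -0.1961, 0.1271]
tcp_rot: [[0.064, 0.998, 0.005], [0.998, -0.064, -0.0], [0.0, 0.005, -1.0]]
force: [-0.2, -0.1, 0.6]
width: 1.0
```

```bash
python3 h.py .488 -.26 .1 86; python3 - <<'E'
from h import *
snap('top','top3');snap('side','side3')
im=cv2.imread('pics/side3.png')[180:280,220:400]; cv2.imwrite('pics/c3_side.png',cv2.resize(im,None,fx=4.4,fy=4.4))
im=cv2.imread('pics/top3.png')[150:270,220:400]; cv2.imwrite('pics/c3_top.png',cv2.resize(im,None,fx=4.4,fy=4.4))
E
```

```text
t 8.68 pos [ 0.4875 -0.1961  0.1271] yaw 86.31 F [-0.2 -0.1  0.6] w 1.0
full [-0.637  0.045  0.271] [ 0.0016 -0.0001  0.0017] frac 1 [-0.637  0.045  0.271]
```

View pics/c3_side.png

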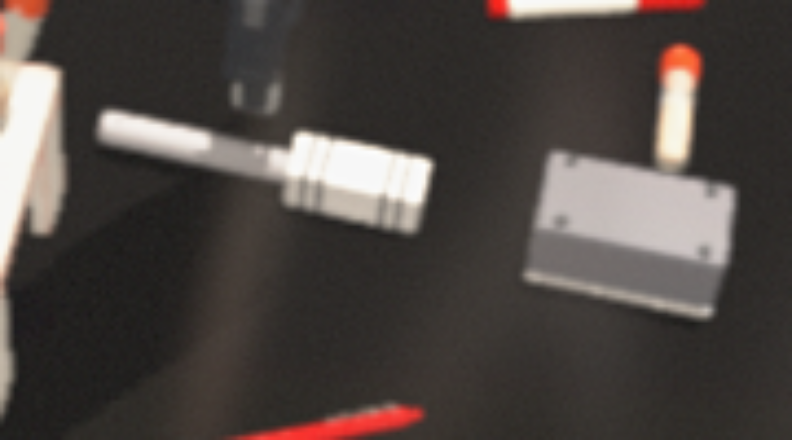

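View pics/c3_top.png

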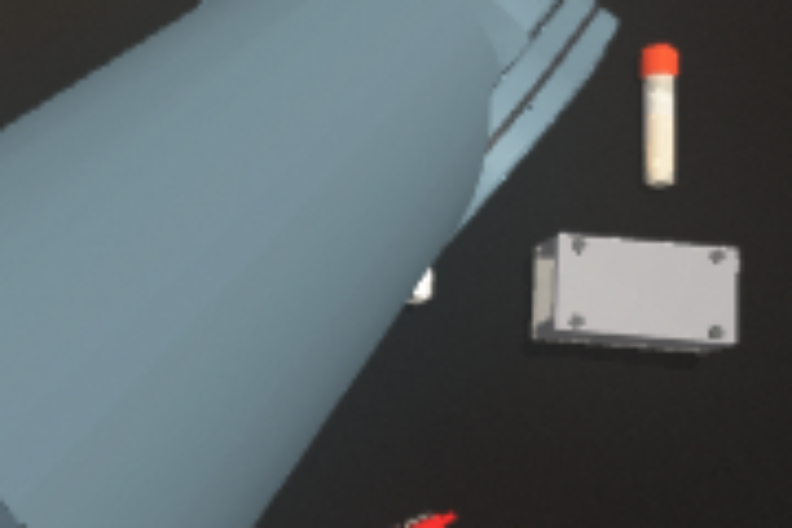

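```bash
python3 - <<'E'
from h import *
im=cv2.imread('pics/side3.png')[198:238,238:322]; cv2.imwrite('pics/c3b.png',cv2.resize(im,None,fx=9,fy=9,interpolation=cv2.INTER_CUBIC))
E
```

```text
(no output)
```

View pics/c3b.png

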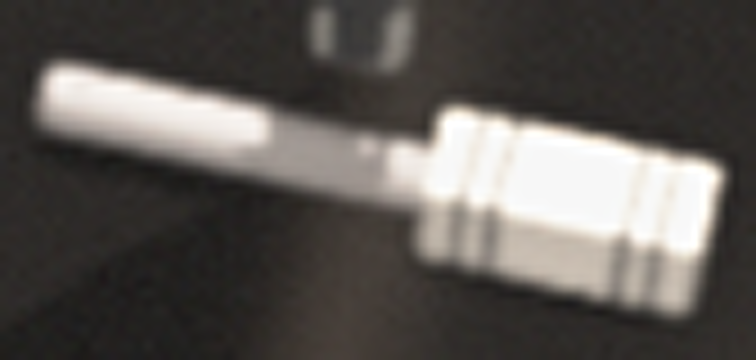

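```bash
python3 - <<'E'
from h import *
c=[(440,107),(722,160),(707,255),(422,203)]
W=np.array([ray("side",238+(x+.5)/9-.5,198+(y+.5)/9-.5,.03) for x,y in c]); print(W.round(4))
ctr=W.mean(0); ax=(W[0]+W[3]-W[1]-W[2])[:2]; print(ctr, np.linalg.norm(ax)/2, np.linalg.norm(W[0]-W[3]),np.degrees(np.arctan2(ax[1],ax[0])))
n=ray("side",238+40/9-.5,198+97/9-.5,.015);print('nose',n)
E
```

```text
[[ 0.4994 -0.2098  0.03  ]
 [ 0.4962 -0.2879  0.03  ]
 [ 0.4632 -0.2875  0.03  ]
 [ 0.4655 -0.21    0.03  ]]
[ 0.48108049 -0.24880633  0.03      ] 0.07781710053728835 0.03388409919307713 87.98392894458813
nose [ 0.49319552 -0.09867894  0.015     ]
```

```bash
python3 h.py .482 -.25 .06 86.5
```

```text
t 8.78 pos [ 0.4861 -0.1941  0.1247] yaw 86.41 F [-0.3  0.5 -0.3] w 1.002
full [-0.561 -0.007  0.646] [ 0.0002 -0.0007 -0.0005] frac 1 [-0.561 -0.007  0.646]
```

Emit:
carry_out:
  series:
    - [[-0.4, 0, 0.1, 0, 0, 0], [-0.56, -0.01, 0.4, 0, 0, 0], [-0.56, -0.01, 0.65, 0, 0, 0], [-0.56, -0.01, 0.65, 0, 0, 0]]

```text
time_s: 9.28
ee_pos: [0.4796, -0.2484, 0.057]
tcp_rot: [[0.062, 0.998, -0.004], [0.998, -0.062, 0.005], [0.004, -0.005, -1.0]]
force: [-0.9, -0.6, 0.1]
width: 1.0
```

```bash
python3 h.py .482 -.25 .0245 86.5
```

```text
t 9.28 pos [ 0.4796 -0.2484  0.057 ] yaw 86.42 F [-0.9 -0.6  0.1] w 1.0
full [-0.016  0.026  0.325] [-0.0015 -0.0014 -0.0004] frac 1 [-0.016  0.026  0.325]
```

Emit:
carry_out:
  series:
    - [[-0.01, 0.02, 0.15, -0.001, -0.001, 0], [-0.02, 0.02, 0.32, -0.0015, -0.0015, 0], [-0.02, 0.02, 0.32, -0.0015, -0.0015, 0], [-0.02, 0.02, 0.32, -0.0015, -0.0015, 0]]

```text
time_s: 9.78
ee_pos: [0.4815, -0.2505, 0.0252]
tcp_rot: [[0.062, 0.998, 0.0], [0.998, -0.062, -0.0], [-0.0, 0.0, -1.0]]
force: [-0.5, -0.1, -0.5]
width: 1.002
```

Emit:
carry_out:
  grip: 1
  series:
    - [[0, 0, 0, 0, 0, 0], [0, 0, 0, 0, 0, 0], [0, 0, 0, 0, 0, 0], [0, 0, 0, 0, 0, 0], [0, 0, 0, 0, 0, 0], [0, 0, 0, 0, 0, 0], [0, 0, 0, 0, 0, 0]]

```text
time_s: 10.65
ee_pos: [0.4819, -0.2507, 0.0257]
tcp_rot: [[0.063, 0.998, 0.001], [0.998, -0.063, -0.001], [-0.001, 0.001, -1.0]]
force: [-0.0, 0.7, 5.8]
width: 0.342
```

```bash
python3 h.py .482 -.25 .06 86.5
```

```text
t 10.65 pos [ 0.4819 -0.2507  0.0257] yaw 86.41 F [-0.   0.7  5.8] w 0.342
full [ 0.007  0.001 -0.343] [ 0.0003  0.0002 -0.0005] frac 1 [ 0.007  0.001 -0.343]
```

Emit:
carry_out:
  series:
    - [[0, 0, -0.17, 0, 0, 0], [0, 0, -0.35, 0, 0, 0], [0, 0, -0.35, 0, 0, 0], [0, 0, -0.35, 0, 0, 0]]

```text
time_s: 11.15
ee_pos: [0.4819, -0.2504, 0.0607]
tcp_rot: [[0.062, 0.998, 0.001], [0.998, -0.062, -0.001], [-0.001, 0.001, -1.0]]
force: [0.7, 0.1, -2.3]
width: 0.337
```

```bash
python3 h.py .528 -.165 .0607 76.1
```

```text
t 11.15 pos [ 0.4819 -0.2504  0.0607] yaw 86.44 F [ 0.7  0.1 -2.3] w 0.337
full [0.881 0.407 0.   ] [0.0004 0.0001 0.0574] frac 1 [0.881 0.407 0.   ]
```

Emit:
carry_out:
  series:
    - [[0.2, 0.15, 0, 0, 0, 0.015], [0.45, 0.3, 0, 0, 0, 0.03], [0.7, 0.4, 0, 0, 0, 0.045], [0.88, 0.41, 0, 0, 0, 0.0575], [0.88, 0.41, 0, 0, 0, 0.0575], [0.88, 0.41, 0, 0, 0, 0.0575]]

```text
time_s: 11.9
ee_pos: [0.5277, -0.1662, 0.0606]
tcp_rot: [[0.241, 0.971, 0.001], [0.971, -0.241, -0.001], [-0.001, 0.001, -1.0]]
force: [0.1, -0.7, -1.9]
width: 0.342
```

```bash
python3 h.py .528 -.15 .0607 76.1; python3 - <<'E'
from h import *
snap('top','top4');snap('side','side4')
im=cv2.imread('pics/side4.png')[110:260,150:330]; cv2.imwrite('pics/c4_side.png',cv2.resize(im,None,fx=4,fy=4))
im=cv2.imread('pics/top4.png')[120:240,140:320]; cv2.imwrite('pics/c4_top.png',cv2.resize(im,None,fx=4.4,fy=4.4))
E
```

```text
t 11.9 pos [ 0.5277 -0.1662  0.0606] yaw 76.08 F [ 0.1 -0.7 -1.9] w 0.342
full [ 0.158 -0.036 -0.002] [ 0.0003  0.0004 -0.0001] frac 1 [ 0.158 -0.036 -0.002]
```

View pics/c4_side.png

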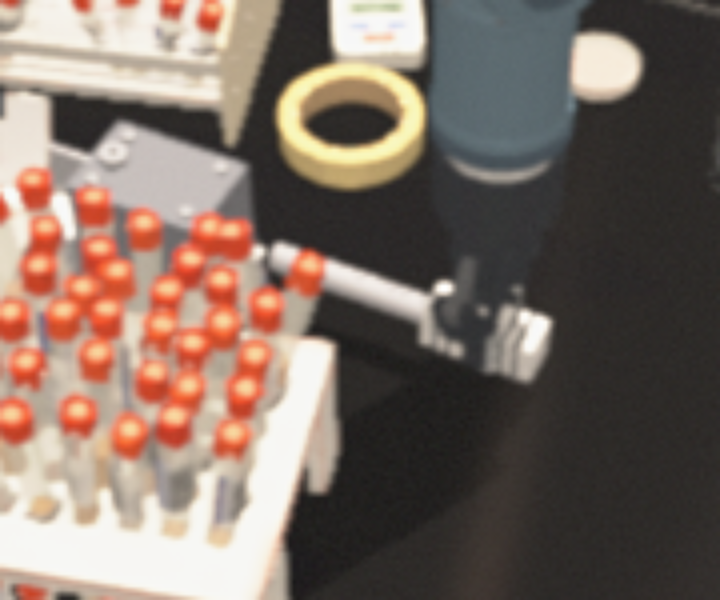

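View pics/c4_top.png

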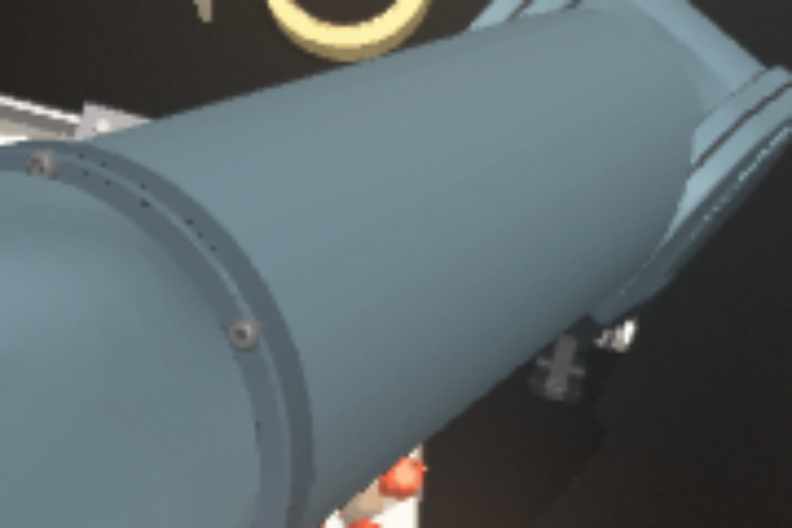

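```bash
python3 - <<'E'
from h import *
im=cv2.imread('pics/side4.png')[155:215,205:295]; cv2.imwrite('pics/c4b.png',cv2.resize(im,None,fx=8,fy=8,interpolation=cv2.INTER_CUBIC))
z=np.load('pics/side4.npz'); P=cloud('side',z['d']); p=z['p'].astype(int)
v,u=np.mgrid[0:384,0:512]
Q=P[(P[...,2]>.03)&(P[...,2]<.075)&(u>215)&(u<262)&(v>165)&(v<200)&(z['d']>0)]
a=np.array([.2402,.9707]); n=np.array([-.9707,.2402])
s=(Q[:,:2]-[.5636,-.0211])@a; l=(Q[:,:2]-[.5636,-.0211])@n
for lo in range(-110,10,15):
    k=(s*1000>=lo)&(s*1000<lo+15)&(abs(l)<.02); 
    if k.sum()>3: print(lo,k.sum(),np.percentile(l[k],[5,50,95]).round(4),np.percentile(Q[k,2],[5,50,95]).round(4))
E
```

```text
-110 34 [-0.0035  0.0053  0.009 ] [0.0475 0.0568 0.06  ]
-95 38 [-0.004   0.004   0.0098] [0.0476 0.0565 0.0596]
-80 43 [-0.0045  0.0045  0.0087] [0.0468 0.0556 0.06  ]
-65 38 [-0.0048  0.0036  0.0084] [0.05   0.0567 0.0602]
-50 35 [-0.0038  0.0036  0.008 ] [0.0467 0.0558 0.0611]
-20 23 [-0.0053  0.0027  0.0075] [0.048  0.0566 0.061 ]
-5 15 [-0.0053  0.0031  0.0069] [0.0485 0.055  0.0595]
```

View pics/c4b.png

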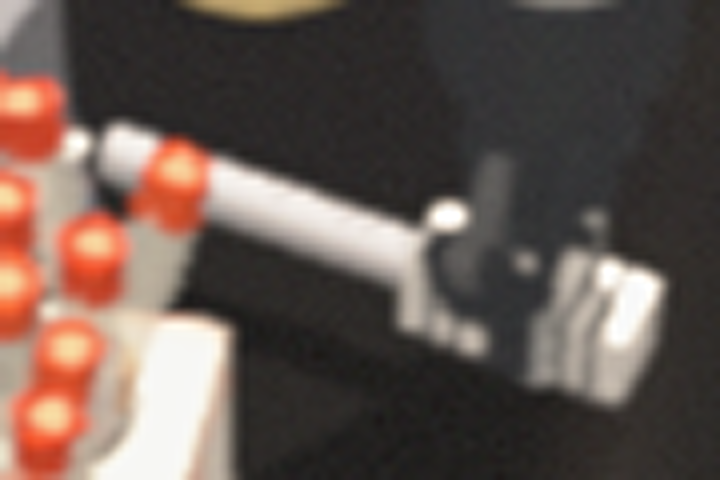

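```bash
python3 - <<'E'
from h import *
z=np.load('pics/side4.npz'); P=cloud('side',z['d'])
v,u=np.mgrid[0:384,0:512]
c=np.array([.5788,.056]); a=np.array([.2402,.9707]); n=np.array([-.9707,.2402])
m=(u>160)&(u<222)&(v>130)&(v<180)&(P[...,2]>.084)&(P[...,2]<.098)&(z['d']>0)
Q=P[m]; s=(Q[:,:2]-c)@a; l=(Q[:,:2]-c)@n
print(m.sum(),np.median(Q[:,2]),np.percentile(s,[0,1,5,95,99,100]).round(4))
for lo in range(-50,50,15):
    k=(s*1000>=lo)&(s*1000<lo+15); print(lo,k.sum(),np.percentile(l[k],[0,2,98,100]).round(4) if k.sum()>5 else '')
# far edge (small l) line fit angle
z=np.load('pics/top0.npz'); P=cloud('top',z['d'])
m=(u>145)&(u<212)&(v>130)&(v<190)&(P[...,2]>.086)&(P[...,2]<.097)&(z['d']>0)
Q=P[m]; s=(Q[:,:2]-c)@a; l=(Q[:,:2]-c)@n
print('top',np.percentile(s,[0,1,99,100]).round(4))
for lo in range(-50,50,15):
    k=(s*1000>=lo)&(s*1000<lo+15); print(lo,k.sum(),np.percentile(l[k],[0,2,98,100]).round(4) if k.sum()>5 else '')
E
```

```text
670 0.0914953082517781 [-0.0475 -0.0454 -0.0427  0.0458  0.0492  0.0506]
-50 85 [-0.0345 -0.0339  0.0323  0.0335]
-35 118 [-0.0355 -0.0325  0.0327  0.0353]
-20 102 [-0.0336 -0.0329  0.0269  0.0301]
-5 110 [-0.0355 -0.0323  0.0307  0.0324]
10 108 [-0.034  -0.0318  0.0318  0.033 ]
25 81 [-0.0377 -0.0336  0.0232  0.0247]
40 66 [-0.0356 -0.0326  0.0322  0.0326]
top [-0.0461 -0.0454  0.0485  0.0498]
-50 141 [-0.0339 -0.0324  0.0311  0.0325]
-35 178 [-0.0335 -0.0325  0.0314  0.0326]
-20 183 [-0.0346 -0.0321  0.0313  0.032 ]
-5 178 [-0.0337 -0.0326  0.0315  0.0321]
10 182 [-0.0344 -0.0331  0.0313  0.0323]
25 153 [-0.0347 -0.0337  0.0313  0.0319]
40 113 [-0.0347 -0.0325  0.069   0.0715]
```

Emit:
carry_out:
  series:
    - [[0.0, -0.02, 0, 0, 0, -0.004], [0.0, -0.023, 0, 0, 0, -0.004], [0.1, -0.023, 0, 0, 0, -0.004], [0.2, -0.023, 0, 0, 0, -0.004], [0.2, -0.023, 0, 0, 0, -0.004]]

```text
time_s: 12.62
ee_pos: [0.5309, -0.1448, 0.0606]
tcp_rot: [[0.227, 0.974, 0.001], [0.974, -0.227, -0.0], [-0.0, 0.001, -1.0]]
force: [0.8, -0.2, -1.2]
width: 0.34
```

```bash
cat > ck.py <<'E'
from h import *
import sys
f=sys.argv[1]; p,d=snap('side',f); P=cloud('side',d); v,u=np.mgrid[0:384,0:512]
c=np.array([.5788,.056]); a=np.array([.2402,.9707]); n=np.array([-.9707,.2402])
Q=P[(P[...,2]>.03)&(P[...,2]<.075)&(u>195)&(u<290)&(v>150)&(v<205)&(d>0)]
s=(Q[:,:2]-c)@a; l=(Q[:,:2]-c)@n
for lo in range(-190,-40,10):
    k=(s*1000>=lo)&(s*1000<lo+10)&(abs(l)<.016)
    if k.sum()>6: q=np.percentile(l[k],[5,95]); print(lo,k.sum(),q.round(4),'ctr',(q.mean()-.0013).round(4),'ztop',np.percentile(Q[k,2],95).round(4))
st=read_state(); t=np.array(st["ee_pos"])[:2]-c; print('TCP s,l',(t@a).round(4),(t@n).round(4),'nose s',(t@a+.1495).round(4),'z',st["ee_pos"][2])
im=cv2.imread(f'pics/{f}.png')[110:230,150:330]; cv2.imwrite(f'pics/c_{f}.png',cv2.resize(im,None,fx=4.4,fy=4.4))
E
python3 ck.py side5; python3 h.py .53 -.13 .0607 76.1
```

```text
-190 13 [0.0102 0.014 ] ctr 0.0108 ztop 0.0474
-180 25 [-0.0053  0.0155] ctr 0.0038 ztop 0.0645
-170 27 [-0.0143  0.0138] ctr -0.0016 ztop 0.0645
-160 28 [-0.0036  0.0079] ctr 0.0008 ztop 0.0596
-150 25 [-0.0066  0.0077] ctr -0.0008 ztop 0.0607
-140 29 [-0.0069  0.0087] ctr -0.0004 ztop 0.0601
-130 27 [-0.0046  0.007 ] ctr -0.0001 ztop 0.0613
-120 7 [-0.0047  0.0069] ctr -0.0002 ztop 0.0592
-100 9 [-0.0016  0.0082] ctr 0.002 ztop 0.0596
-90 25 [-0.0049  0.0085] ctr 0.0005 ztop 0.0595
-80 20 [-0.0061  0.0066] ctr -0.0011 ztop 0.0596
-70 7 [-0.0075  0.0049] ctr -0.0026 ztop 0.0571
-50 7 [-0.0141 -0.0016] ctr -0.0092 ztop 0.0734
TCP s,l -0.2073 -0.0017 nose s -0.0578 z 0.06068860583837045
t 12.68 pos [ 0.5307 -0.1457  0.0607] yaw 76.82 F [-0.8  0.7 -1.6] w 0.343
full [ 0.151 -0.042 -0.   ] [0.0004 0.0003 0.004 ] frac 1 [ 0.151 -0.042 -0.   ]
```

View pics/c_side5.png

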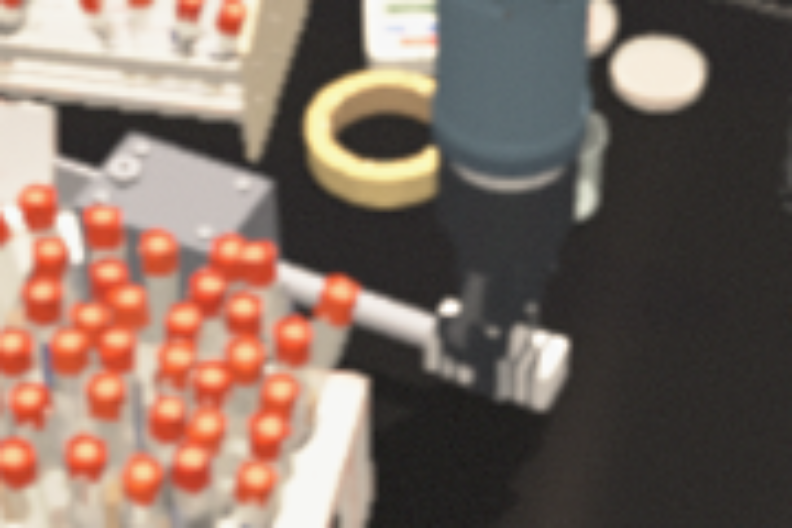

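Emit:
carry_out:
  series:
    - [[0.1, 0.001, 0, 0, 0, 0], [0.2, 0.002, 0, 0, 0, 0], [0.25, 0.003, 0, 0, 0, 0], [0.25, 0.003, 0, 0, 0, 0]]

```text
time_s: 13.18
ee_pos: [0.5368, -0.1208, 0.0606]
tcp_rot: [[0.227, 0.974, 0.001], [0.974, -0.227, -0.001], [-0.001, 0.001, -1.0]]
force: [-0.0, -0.3, -1.8]
width: 0.34
```

Emit:
carry_out:
  series:
    - [[0.05, 0.001, 0, 0, 0, 0], [0.1, 0.001, 0, 0, 0, 0], [0.15, 0.002, 0, 0, 0, 0], [0.2, 0.003, 0, 0, 0, 0]]

```text
time_s: 13.68
ee_pos: [0.5399, -0.1085, 0.0611]
tcp_rot: [[0.232, 0.973, 0.0], [0.973, -0.232, -0.01], [-0.009, 0.003, -1.0]]
force: [-5.4, -16.0, 0.4]
width: 0.338
```

```bash
python3 ck.py side6
```

```text
-190 64 [-0.0139  0.0148] ctr -0.0008 ztop 0.0689
-180 24 [-0.0152  0.0118] ctr -0.003 ztop 0.0695
-160 10 [-0.0066  0.0139] ctr 0.0023 ztop 0.0644
-150 12 [0.0106 0.014 ] ctr 0.011 ztop 0.0468
-140 24 [0.0098 0.0143] ctr 0.0107 ztop 0.0647
-130 14 [-0.0067  0.0123] ctr 0.0015 ztop 0.0619
-120 10 [-0.0076  0.0081] ctr -0.001 ztop 0.0588
-90 28 [-0.0047  0.0074] ctr 0.0001 ztop 0.0594
-80 20 [-0.0049  0.0076] ctr 0.0 ztop 0.0615
-70 8 [-0.0057  0.0042] ctr -0.0021 ztop 0.0604
-50 10 [-0.0143 -0.0014] ctr -0.0091 ztop 0.0742
TCP s,l -0.1675 -0.0018 nose s -0.018 z 0.061035748326174324
```

View pics/c_side6.png

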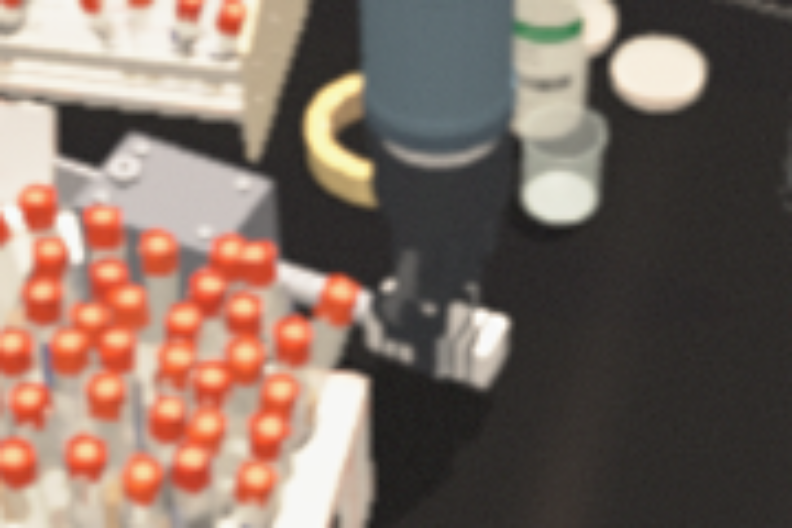

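Emit:
carry_out:
  series:
    - [[0.1, 0.001, 0, 0, 0, 0], [0.16, 0.001, 0, 0, 0, 0], [0.22, 0.002, 0, 0, 0, 0], [0.28, 0.003, 0, 0, 0, 0], [0.34, 0.003, 0, 0, 0, 0], [0.4, 0.004, 0, 0, 0, 0]]

```text
time_s: 14.48
ee_pos: [0.5476, -0.076, 0.0612]
tcp_rot: [[0.237, 0.972, -0.001], [0.971, -0.237, -0.017], [-0.017, 0.003, -1.0]]
force: [-6.4, -18.6, 2.6]
width: 0.336
```

```bash
python3 ck.py side7; python3 h.py .53 -.13 .0607 76.1
```

```text
-180 19 [-0.0084  0.01  ] ctr -0.0005 ztop 0.0651
-170 80 [-0.0146  0.0145] ctr -0.0013 ztop 0.0676
-160 58 [-0.0135  0.0156] ctr -0.0002 ztop 0.0678
-150 45 [-0.0137  0.0134] ctr -0.0015 ztop 0.0688
-140 8 [-0.0156 -0.0058] ctr -0.012 ztop 0.0693
-130 7 [-0.0045  0.0135] ctr 0.0032 ztop 0.0676
-90 20 [-0.0068  0.0082] ctr -0.0006 ztop 0.0605
-80 17 [-0.0073  0.0068] ctr -0.0016 ztop 0.0605
-70 8 [-0.0058  0.0046] ctr -0.0019 ztop 0.0583
-50 9 [-0.0138 -0.0001] ctr -0.0082 ztop 0.074
TCP s,l -0.1341 -0.0015 nose s 0.0154 z 0.06112439390857388
t 14.53 pos [ 0.548  -0.0745  0.0611] yaw 76.34 F [ -4.8 -10.7   3.1] w 0.342
full [-0.581 -0.044  0.013] [0.0008 0.0049 0.0013] frac 1 [-0.581 -0.044  0.013]
```

View pics/c_side7.png

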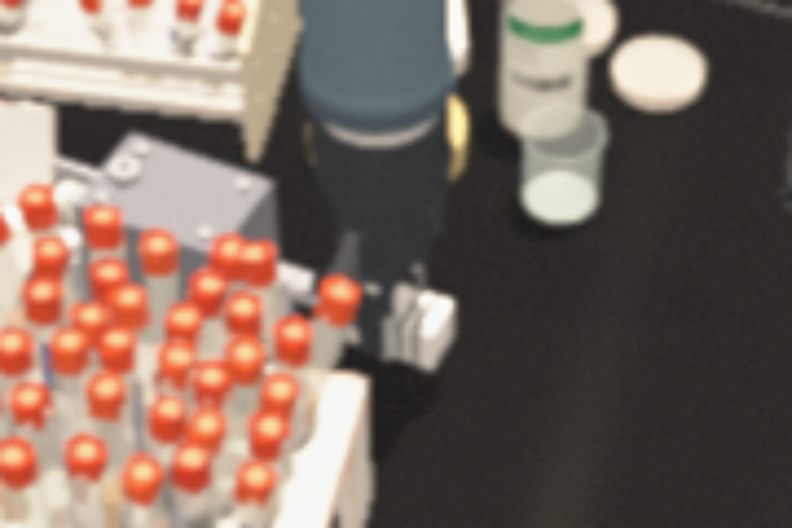

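Emit:
carry_out:
  series:
    - [[0.1, 0.001, 0, 0, 0.003, 0], [0.16, 0.001, 0, 0, 0.005, 0], [0.22, 0.001, 0, 0, 0.005, 0], [0.28, 0.001, 0, 0, 0.005, 0], [0.34, 0.001, 0, 0, 0.005, 0], [0.39, 0.001, 0, 0, 0.005, 0], [0.39, 0.001, 0, 0, 0.005, 0], [0.39, 0.001, 0, 0, 0.005, 0]]

```text
time_s: 15.52
ee_pos: [0.5574, -0.0366, 0.0605]
tcp_rot: [[0.236, 0.972, 0.003], [0.972, -0.236, -0.0], [0.0, 0.003, -1.0]]
force: [-0.4, -0.2, -2.8]
width: 0.34
```

```bash
python3 ck.py side8; python3 h.py .53 -.13 .0607 76.1;python3 - <<'E'
from h import *
snap('top','top8')
im=cv2.imread('pics/top8.png')[110:260,90:300]; cv2.imwrite('pics/c_top8.png',cv2.resize(im,None,fx=3.8,fy=3.8))
E
```

```text
-130 84 [-0.0137  0.0144] ctr -0.001 ztop 0.066
-120 23 [-0.0131  0.0142] ctr -0.0008 ztop 0.0669
-110 13 [-0.0152 -0.0072] ctr -0.0125 ztop 0.0712
-100 7 [-0.0144 -0.007 ] ctr -0.012 ztop 0.0658
-50 9 [-0.0148 -0.0011] ctr -0.0093 ztop 0.0729
TCP s,l -0.0952 -0.0014 nose s 0.0543 z 0.060533577313402906
t 15.57 pos [ 0.5573 -0.0367  0.0605] yaw 76.34 F [-0.1 -0.1 -0.8] w 0.339
full [-0.971 -0.045 -0.002] [ 0.0008 -0.      0.0014] frac 1 [-0.971 -0.045 -0.002]
```

View pics/c_side8.png

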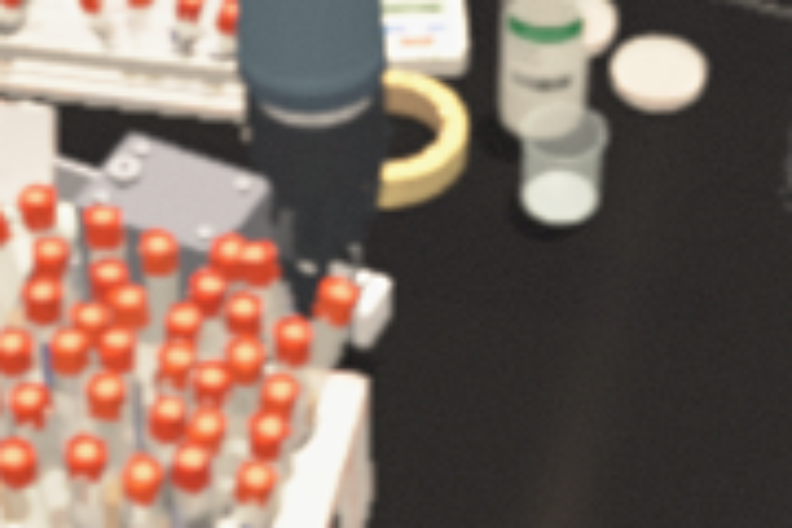

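View pics/c_top8.png

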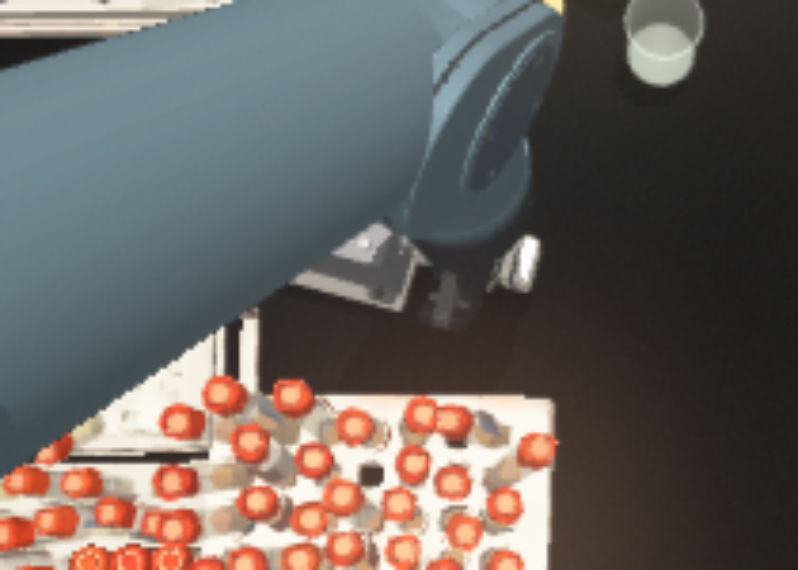

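Emit:
carry_out:
  series:
    - [[-0.2, 0, 0, 0, 0, 0], [-0.4, 0, 0, 0, 0, 0], [-0.6, 0, 0, 0, 0, 0], [-0.8, 0, 0, 0, 0, 0], [-0.95, 0, 0, 0, 0, 0], [-0.95, 0, 0, 0, 0, 0]]

```text
time_s: 16.38
ee_pos: [0.5342, -0.1312, 0.0606]
tcp_rot: [[0.239, 0.971, 0.002], [0.971, -0.239, -0.001], [-0.001, 0.003, -1.0]]
force: [-0.7, 0.2, -1.1]
width: 0.338
```

```bash
python3 ck.py side9; python3 h.py .528 -.165 .0607 76.1
```

```text
-180 11 [0.0097 0.0154] ctr 0.0112 ztop 0.0459
-170 15 [0.0115 0.0147] ctr 0.0118 ztop 0.0566
-160 29 [-0.0116  0.0141] ctr -0.0 ztop 0.0649
-150 23 [-0.0048  0.0064] ctr -0.0005 ztop 0.06
-140 27 [-0.0058  0.008 ] ctr -0.0002 ztop 0.0605
-130 25 [-0.0064  0.006 ] ctr -0.0015 ztop 0.0601
-120 10 [-0.0063  0.0065] ctr -0.0012 ztop 0.0591
-100 7 [-0.005   0.0061] ctr -0.0008 ztop 0.0595
-90 26 [-0.0075  0.0063] ctr -0.0019 ztop 0.0586
-80 20 [-0.0051  0.0064] ctr -0.0006 ztop 0.0599
-70 10 [-0.0075  0.0031] ctr -0.0035 ztop 0.058
-50 7 [-0.0149 -0.0033] ctr -0.0104 ztop 0.0744
TCP s,l -0.1908 -0.0018 nose s -0.0413 z 0.060546253335814655
t 16.43 pos [ 0.5347 -0.1296  0.0605] yaw 76.26 F [ 0.6  0.8 -2.2] w 0.34
full [-0.359  0.019 -0.002] [ 0.0008 -0.0001  0.0009] frac 1 [-0.359  0.019 -0.002]
```

Emit:
carry_out:
  series:
    - [[-0.3, 0, 0, 0, 0, 0], [-0.6, 0, 0, 0, 0, 0], [-1, 0, 0, 0, 0, 0], [-1, 0, 0, 0, 0, 0]]

```text
time_s: 16.92
ee_pos: [0.51, -0.2299, 0.0609]
tcp_rot: [[0.242, 0.97, 0.003], [0.97, -0.242, -0.002], [-0.002, 0.003, -1.0]]
force: [-0.1, 1.1, -2.1]
width: 0.346
```

```bash
python3 h.py .51 -.227 .0262 76.1; python3 - <<'E'
from h import *
snap('top','top10');snap('side','side10')
a=cv2.imread('pics/top10.png')[100:260,80:300]; b=cv2.imread('pics/side10.png')[100:260,120:340]
cv2.imwrite('pics/c10.png',np.vstack([cv2.resize(x,None,fx=1.85*1.0,fy=1.85) for x in (a,b)]))
E
```

```text
t 16.93 pos [ 0.51   -0.2299  0.0609] yaw 76.02 F [-0.1  1.1 -2.1] w 0.346
full [ 0.029 -0.008  0.347] [ 0.001   0.0005 -0.0005] frac 1 [ 0.029 -0.008  0.347]
```

View pics/c10.png

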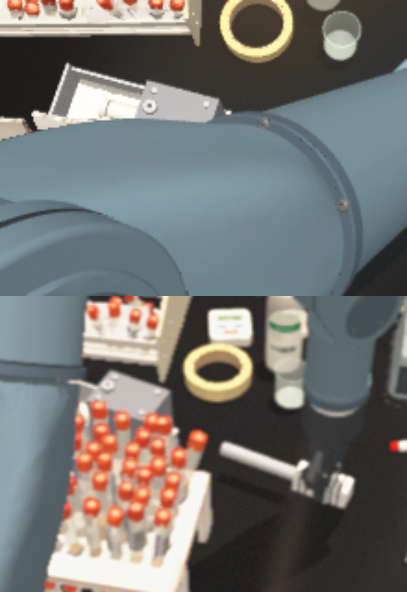

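Emit:
carry_out:
  series:
    - [[0, 0, 0.15, 0, 0, 0], [0, 0, 0.28, 0.001, 0, 0], [0, 0, 0.33, 0.001, 0, 0], [0, 0, 0.35, 0.001, 0, 0], [0, 0, 0.355, 0.001, 0, 0], [0, 0, 0.355, 0.001, 0, 0]]

```text
time_s: 17.77
ee_pos: [0.5108, -0.2247, 0.0257]
tcp_rot: [[0.237, 0.972, -0.002], [0.972, -0.237, 0.004], [0.004, -0.003, -1.0]]
force: [-5.4, 4.3, 15.4]
width: 0.333
```

```bash
python3 h.py .51 -.227 .0257 76.1
```

```text
t 17.77 pos [ 0.5108 -0.2247  0.0257] yaw 76.32 F [-5.4  4.3 15.4] w 0.333
full [-0.024 -0.002 -0.001] [-0.0009 -0.0012  0.0012] frac 1 [-0.024 -0.002 -0.001]
```

Emit:
carry_out:
  grip: -1
  series:
    - [[0, 0, -0.005, 0, 0, 0], [0, 0, -0.005, 0, 0, 0], [0, 0, -0.005, 0, 0, 0], [0, 0, -0.005, 0, 0, 0], [0, 0, -0.005, 0, 0, 0], [0, 0, -0.005, 0, 0, 0]]

```text
time_s: 18.52
ee_pos: [0.5108, -0.2247, 0.0261]
tcp_rot: [[0.237, 0.972, -0.002], [0.972, -0.237, 0.004], [0.004, -0.003, -1.0]]
force: [0.6, -0.7, 0.4]
width: 0.997
```

Emit:
carry_out:
  series:
    - [[0, 0, -0.3, 0, 0, 0], [0, 0, -0.7, 0, 0, 0], [0, 0, -1, 0, 0, 0], [0, 0, -1, 0, 0, 0]]

```text
time_s: 19.02
ee_pos: [0.5124, -0.2258, 0.1282]
tcp_rot: [[0.237, 0.972, 0.002], [0.972, -0.237, 0.003], [0.003, 0.001, -1.0]]
force: [0.5, -0.2, -0.8]
width: 1.0
```

Emit:
carry_out:
  series:
    - [[-0.3, 0, -0.4, 0, 0, 0], [-0.7, -0.2, -0.8, 0, 0, 0], [-1, -0.3, -1, 0, 0, 0], [-1, -0.3, -1, 0, 0, 0]]

```text
time_s: 19.52
ee_pos: [0.4579, -0.3191, 0.2288]
tcp_rot: [[0.241, 0.97, 0.004], [0.97, -0.241, 0.001], [0.002, 0.003, -1.0]]
force: [0.3, -0.2, 0.3]
width: 1.002
```

Emit:
carry_out:
  series:
    - [[-0.4, 0, 0, 0, 0, 0], [-0.8, -0.2, 0, 0, 0, 0], [-1, -0.3, 0, 0, 0, 0], [-1, -0.3, 0, 0, 0, 0]]

```text
time_s: 20.02
ee_pos: [0.4035, -0.409, 0.2272]
tcp_rot: [[0.244, 0.97, 0.002], [0.97, -0.244, 0.002], [0.003, 0.001, -1.0]]
force: [1.4, 0.4, -0.7]
width: 1.003
```

```bash
python3 h.py .51 -.227 .0257 76.1; python3 - <<'E'
from h import *
snap('top','top11');snap('side','side11')
E
```

```text
t 20.02 pos [ 0.4035 -0.409   0.2272] yaw 75.89 F [ 1.4  0.4 -0.7] w 1.003
full [2.02  0.586 2.021] [ 0.0004 -0.0008 -0.0012] frac 0.495 [0.999 0.29  1.   ]
```

View pics/top11.png

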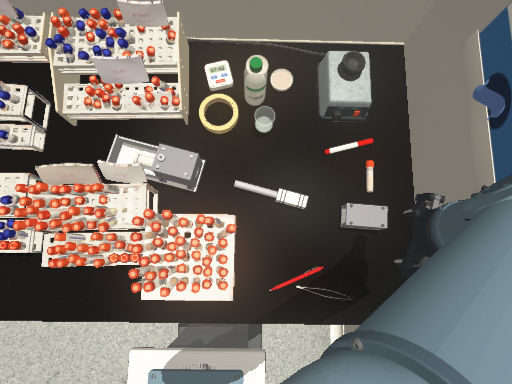

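View pics/side11.png

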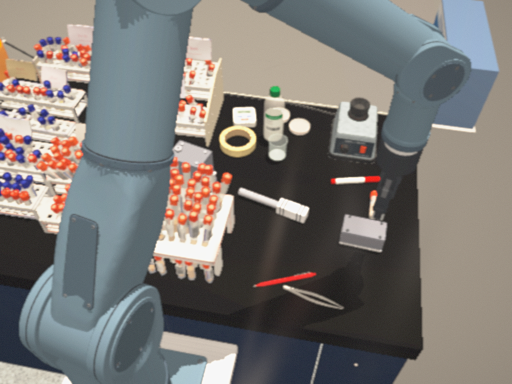

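```bash
python3 - <<'E'
from h import *
im=cv2.imread('pics/top11.png')[125:205,100:215]; cv2.imwrite('pics/c11.png',cv2.resize(im,None,fx=6.9,fy=6.9,interpolation=cv2.INTER_CUBIC))
z=np.load('pics/top11.npz'); P=cloud('top',z['d'])
c=np.array([.5788,.056]); a=np.array([.2402,.9707]); n=np.array([-.9707,.2402])
s=(P[...,:2]-c)@a; l=(P[...,:2]-c)@n
for S in np.arange(.05,.172,.01): print(int(S*1000),[int(1000*np.median(P[...,2][k])) if (k:=(abs(s-S)<.005)&(abs(l-L)<.004)&(z['d']>0)).any() else -9 for L in np.arange(-.036,.04,.008)])
im=P[...,2]
for uv in [(240,184),(260,189),(275,193),(285,196),(295,199),(303,201)]: print(uv,P[uv[1],uv[0]].round(3))
E
```

```text
50 [88, 91, 89, 90, 89, 88, 89, 90, 72, 23]
60 [-9, -9, -9, -9, -9, -9, -9, -9, 41, 23]
70 [41, -9, -9, 26, 32, 33, 29, 5, 41, 23]
80 [29, 7, 6, 28, 33, 33, 26, 6, -9, 6]
90 [30, 5, 6, 28, 32, 34, 26, 5, -9, -9]
100 [28, 6, 6, 30, 33, 33, 30, -9, -9, -9]
110 [33, 7, 6, 28, 33, 33, 31, -9, -9, -9]
120 [32, 7, 6, 26, 31, 32, 26, -9, -9, -9]
130 [30, 6, 5, 5, 5, 6, 7, -9, -9, -9]
140 [32, 6, 6, 6, 6, 6, 5, 6, -9, -9]
150 [31, 6, 5, 5, 6, 7, 6, 6, -9, -9]
160 [32, 7, 6, 6, 5, 5, 5, 6, -9, -9]
170 [42, 33, 31, 31, 37, 34, 32, 31, 47, 50]
(240, 184) [ 0.544 -0.094  0.022]
(260, 189) [ 0.532 -0.144  0.022]
(275, 193) [ 0.523 -0.181  0.024]
(285, 196) [ 0.515 -0.205  0.028]
(295, 199) [ 0.507 -0.229  0.032]
(303, 201) [ 0.503 -0.249  0.03 ]
```

View pics/c11.png

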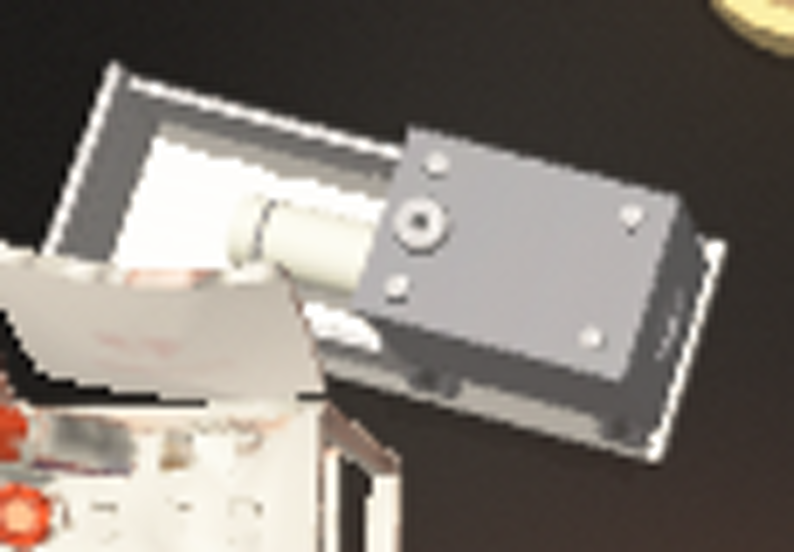

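The cartridge lies flat in the tray: its top is a level 33 mm along s = 70–120 mm, against the 36 mm expected, and the floor also reads about 2 mm low. The drift lies flat on the bench, with the handle top at about 30 mm and the shaft top at 22–24 mm. The arm is clear, so I'm handing in.

```bash
python3 -c "
from rig import *
print(job_done())"
```

```text
the job is handed in; nothing more can be done
None
```

The job is done and handed in at about 20 s, well inside the 72 s limit. I pulled the drift out by its shaft, laid it flat and let go. I then took it by the handle, pushed the cartridge through the bore with the nose about 102 mm in, drew the drift out and laid it flat on the bench.

- **Cartridge:** the last top view and depth show it lying level on the tray floor. Its top reads 33 mm against the 36 mm expected; the floor also reads about 2 mm low.
- **Drift:** it lies flat and released, with the handle top at about 30 mm and the shaft top at 22–24 mm.
- **Forces:** the peaks I read were about 20 N while pushing and about 17 N when setting the drift down, read at the end of each move.
- **Other things:** by eye, the bystanders look where they were, and the gripper is open and clear of everything.
- **Disagreements:** the drift's direction read from the side camera differed by about 1° from the arm's own reading. I corrected most of it before insertion. During the push the tool tilted about 1°, which I also corrected, and no other check failed.

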